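Fit the rotor and clamp collar on the desk centrifuge and start its timer

TASK

Get the small desk centrifuge running: lower the wide rotor disc, hub upward, down the spindle until it sits fully home on the round shoulder, then lower the knurled clamp collar down the same spindle until it sits flat on the rotor's hub; do not let either of them drop down the spindle. Only when both are home, turn the timer knob clockwise until it clicks past its detent and stays at the second tick mark. Do not knock over the bottle or the jar.

Things in the scene. Friction and masses are not known exactly. Their poses are not given: they have to be found in the camera images.
- rotor: Bare aluminium rotor, bored right through: flat disc 130 mm across, 6 mm thick, 12 dark radial grooves; from its middle a round hub rises, 54 mm outside diameter, top 40 mm above the underside. Bore 34 mm. About 0.3 kg. Origin: on the axis at the disc's underside; z up along the axis. Lies on the table hub upward; grip it across the hub, above the disc.
- collar: Dark steel clamp collar with a ribbed outside: a plain ring, 48 mm outside diameter, 22 mm bore, 28 mm tall, about 0.2 kg; both ends alike. Origin: on the axis at its underside; z up along the axis. It lies flat on the table.
- centrifuge: White box fixed to the table, 220 mm deep (its x), 300 mm wide (its y), 90 mm high. Origin: centre of its underside; its front faces -x. On its top stand the spindle, at x +10, y +70 mm, and the timer knob, at x -45, y -90 mm.
- spindle_seat (a point): On the spindle's axis, at the top of the round shoulder (80 mm across, 8 mm above the box's top) that carries the rotor. z up; turns with the box. The steel spindle rises 72 mm from here: 30 mm diameter for 34 mm, a short cone, 18 mm diameter from 37.5 mm up, the last 5 mm tapered to 10 mm. With the rotor home, its hub top, on which the collar's underside rests, is 40 mm above here.
- knob_grip (a point): Black timer knob on the box: round foot 64 mm across and on it an upright bar 61 mm long, 14 mm thick, 32 mm high. This point is on the knob's upright axis at the height to grip, 7 mm below the bar's top and 37 mm above the box's top. x along the bar, away from the end with the white mark; z up; turns with the knob.
- knob (a joint): Angle of the timer knob, rad, growing clockwise seen from above. 0 = off: bar along the box's x, white mark at the first tick. An over-centre detent resists (about 0.13 N m at first) up to its hump at 0.6 and springs back if let go before; past the hump it snaps on to the end stop at 1.2 (second tick) and stays.
- bottle: Bystander: amber bottle, 56 mm diameter, 130 mm tall, standing; origin at the centre of its base.
- jar: Bystander: small specimen jar, 50 mm diameter, 60 mm tall, standing; origin at the centre of its base.
Things that resemble listed ones, but are neither listed nor needed, are in the scene too. Of the things that look like the collar, the largest one is meant.

How it is judged:
By the outcome, as a careful person would: the job done as asked, in the order asked, and still so for the second after the job is handed in, with the robot touching nothing.
It also fails if it takes over 72 s, if anything falls off the work surface, if the arm or the gripper's body presses on something with over 40 N, if the wrist force passes 120 N, or if a joint passes its speed limit or range.

ROBOT

A 6-joint arm with a two-finger parallel gripper is mounted at the origin on the work surface. World frame = base frame: x ahead of the robot, y to its left, z up, the work surface at z = 0. Lengths are in m, angles in rad, forces in N, time in s.
With the tool pointing down it reaches from about 0.35 to 0.85 m from the base axis. Payload 8.1 kg.
Tool frame: the origin (TCP) lies at the very end of the fingers, on their centre line; the grasp point (between the pads) lies 19 mm behind it; x points along the fingers, y is the direction in which the jaws open and shut, and the axes are right-handed (so a half turn about x gives the same grasp; the last joint's range is limited). The gripper opens to 93 mm and grips with 3 to 60 N. Pads are 15 mm wide; open, the fingers measure 128 mm over their backs; the gripper's body (75 mm by 188 mm) begins 65 mm behind the grasp point.
Start: joints at [1.022, 0.13, 1.488, -0, 1.523, -0.085], TCP at [0.268, 0.537, 0.219] pointing down, gripper open.
Joint ranges: [-2.96, 2.96], [-0.89, 2.26], [0.02, 2.5], [-1.34, 4.48], [0, 2.73], [-2.66, 2.66]. Speed limits (rad/s): [2.39, 2.39, 2.79, 3.14, 3.14, 3.14].

INTERFACE

Orientations are given as a rotation vector (axis times angle).
In Python, from plant import * gives the robot as it stands. The module is installed in compiled form; this text tells all that it offers.
- The arm moves only by the tool apply_moves, never from a script. Its argument "series" is a list of rows, each an object with "jaw": the gripper's target within -1 to 1 (shut at 1, half-way at 0, fully open at -1); "linear": the shift along the tool's x, y, z normalised to -1 to 1, where 1 is 0.6 m, a list of three; "roll": the turn about the tool's x normalised to -1 to 1, where 1 is 30 degrees. A call has 1 to 20 rows; each row is the pose to reach, as a shift and turn from the pose measured when the call began, along the tool's axes at that moment; what a row does not reach only later rows make up. A row lasts 1/8 s, in which the tool goes at most 62.5 mm and 10.7 degrees, less where a joint would pass 70% of its speed; a pose out of reach is approached as far as the arm can. A call with a number of a shift or a turn outside -1 to 1 is refused whole. A call with a gripper value outside its range is refused whole. The fingers move at their own pace and stop on an object; "force" is the grip in N (left out, the last holds). Time passes only in rows, so rows that repeat a pose let the fingers close. It gives the time, the measured TCP pose, the force and the opening at its end, in the units of the state.
- read_state(): the state, without advancing time (a new reading comes with each control period).
- read_camera(name): name is "scene" or "side" or "wrist"; returns a dict with "pixels" (384x512x3 uint8, blue, green, red), "intrinsics" (3x3 intrinsics, pixels), "rvec" (rotation vector, rad) and "tvec" (3), from world to camera coordinates, as OpenCV has them; the wrist camera has in their place "tool_from_camera" (4x4, takes a point from camera to tool coordinates, whose origin is the TCP and whose axes are the tool frame's). Camera axes: x right, y down, z forward; pixel columns grow to the right and rows downward; lengths in m; the calibration is good to about 2 mm. A picture is of the moment at which its call begins: read the wrist's pose just before it. There is no depth.
- close_job(): hands the job in, once; it reports no verdict.
The state is a dict: "t": time; "q": joint angles; "dq": joint speeds; "joint_torque": joint torques, N m; "tool_pos": TCP position; "orientation": TCP orientation; "force": force on the tool from outside, world axes, zero at the start; "wrist_torque": the same for the moment, N m; "opening": finger opening in m.
Only numpy, scipy, OpenCV 4.12 (cv2) and the standard library are available. Lean on these libraries where they do the work, as an engineer would, in place of code of your own. Each camera call takes 0.05 s, during which the arm holds its last target. There are 200 camera calls.

## Working session

There is one attempt and no reset: what is moved stays moved. The work goes in short steps, Python scripts to look and compute and a tool call to move; the robot and the scene stay as the last step left them, time stands still between calls to the robot, and variables do not carry over. Pictures are saved under pics/ and viewed, about 8 in all and at most 12, crops included, and the job is handed in when it is done.

Besides the shell and the picture viewer there is one more tool, called after "Emit:" in YAML: its name, and indented under it one key for each argument. apply_moves: Moves the arm, as the interface text tells. Its arguments: {"type":"object","properties":{"series":{"type":"array"},"force":{"type":"number"}},"required":["series"]}

```bash
mkdir -p pics
cat > h.py <<'E'
from plant import *
import numpy as np, cv2
from scipy.spatial.transform import Rotation as R
def snap(name,fn=None):
    s=read_state(); c=read_camera(name)
    if fn: cv2.imwrite('pics/'+fn,c['pixels'])
    K=np.array(c['intrinsics'],float)
    if name=='wrist':
        T=np.eye(4);T[:3,:3]=R.from_rotvec(s['orientation']).as_matrix();T[:3,3]=s['tool_pos']
        W=T@np.array(c['tool_from_camera'])
    else:
        M=np.eye(4);M[:3,:3]=R.from_rotvec(np.ravel(c['rvec'])).as_matrix();M[:3,3]=np.ravel(c['tvec']);W=np.linalg.inv(M)
    return c['pixels'],K,W
def ray(K,W,u,v,z):
    d=W[:3,:3]@np.linalg.solve(K,[u,v,1]);o=W[:3,3]
    return o+d*(z-o[2])/d[2]
def proj(K,W,p):
    q=np.linalg.inv(W)@np.append(p,1);q=K@q[:3];return q[:2]/q[2]
def save(name,fn):
    im,K,W=snap(name,fn);np.savez('pics/'+fn[:-4]+'.npz',im=im,K=K,W=W);return im,K,W
def load(fn):
    d=np.load('pics/'+fn+'.npz');return d['im'],d['K'],d['W']
E
python3 - <<'E'
from h import *
a=save('scene','s0.png');b=save('side','d0.png');c=save('wrist','w0.png')
for x in (a,b,c):print(x[2].round(3).tolist(),x[1][0,0])
s=read_state();print(s)
print(R.from_rotvec(s['orientation']).as_matrix().round(3))
E
```

```text
[[-0.552, 0.409, -0.727, 1.512], [0.834, 0.278, -0.476, 0.707], [0.008, -0.869, -0.494, 0.815], [0.0, 0.0, 0.0, 1.0]] 479.4010324273749
[[0.682, -0.475, 0.556, 0.06], [-0.731, -0.435, 0.526, -0.404], [-0.008, -0.765, -0.644, 0.636], [0.0, 0.0, 0.0, 1.0]] 361.1835433707712
[[0.448, 0.866, 0.222, 0.207], [0.894, -0.434, -0.113, 0.567], [-0.002, 0.249, -0.969, 0.384], [0.0, 0.0, 0.0, 1.0]] 335.509496173016
{'t': 0.15, 'q': array([ 1.02158593e+00,  1.31000335e-01,  1.48904129e+00, -4.48700590e-05,
        1.52303169e+00, -8.54027074e-02]), 'dq': array([ 0.00166544, -0.00074567, -0.00469337, -0.00043147, -0.00130828,
       -0.00063487]), 'joint_torque': array([ 8.07405104e-04, -5.60477650e+01, -4.92334020e+01,  7.67890527e-02,
        3.06883059e-02, -5.66571089e-05]), 'tool_pos': array([0.2681701 , 0.53622187, 0.2178142 ]), 'orientation': array([ 0.36257675,  1.5404497 , -0.36482502]), 'force': array([ 0.59173837, -0.01727264,  0.46395198]), 'wrist_torque': array([ 0.0105088 , -0.00611997,  0.04087954]), 'opening': 0.09333418396863902}
[[-0.001  0.447  0.894]
 [-0.001  0.894 -0.447]
 [-1.    -0.001 -0.   ]]
```

View pics/s0.png

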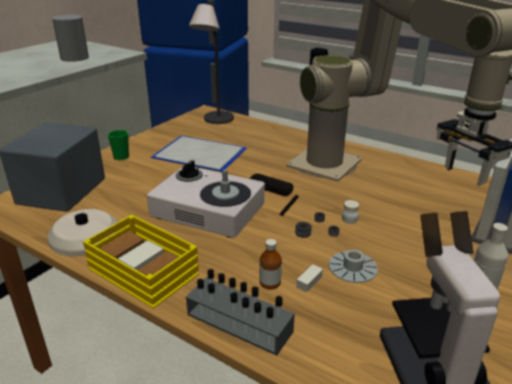

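View pics/d0.png

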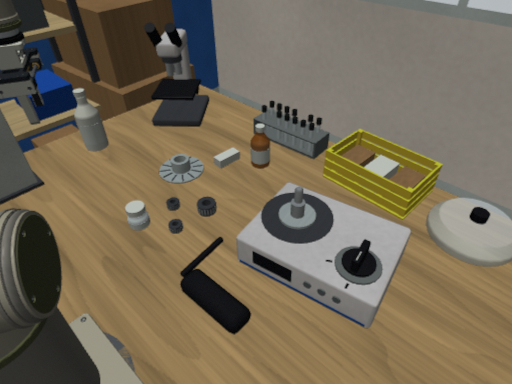

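Collar candidates (scene / side): (303,229)/(206,206), (320,216)/(173,203), (334,231)/(176,226). The first looks the largest. I'll enlarge it and measure.

Run:
```python
from h import *
im,K,W=load('d0')
cv2.imwrite('pics/c1.png',cv2.resize(im[140:320,120:420],None,fx=2.6,fy=2.6,interpolation=cv2.INTER_CUBIC))
S=load('s0');D=(im,K,W)
def tri(a,b):
    A=[];y=[]
    for (i,k,w),p in ((S,a),(D,b)):
        d=w[:3,:3]@np.linalg.solve(k,[*p,1]);d/=np.linalg.norm(d);P=np.eye(3)-np.outer(d,d);A.append(P);y.append(P@w[:3,3])
    return np.linalg.lstsq(np.vstack(A),np.hstack(y),rcond=None)[0].round(3)
for n,a,b in [('collar',(303,229),(206,206)),('c2',(320,216),(173,203)),('c3',(334,231),(176,226)),('rotor hub',(353,258),(181,159)),('spindle tip',(225,173),(299,189)),('bottle',(270,265),(260,150)),('jar',(351,211),(137,214)),('knob',(189,170),(361,252))]:print(n,tri(a,b))
print('rotor ray z.003',ray(K,W,181,169,.003))
```

```text
collar [0.458 0.163 0.015]
c2 [0.396 0.195 0.043]
c3 [ 0.377  0.213 -0.025]
rotor hub [0.528 0.353 0.034]
spindle tip [ 0.525 -0.072  0.162]
bottle [0.696 0.197 0.052]
jar [0.314 0.249 0.033]
knob [ 0.503 -0.236  0.116]
rotor ray z.003 [0.52115783 0.34989291 0.003     ]
```

View pics/c1.png

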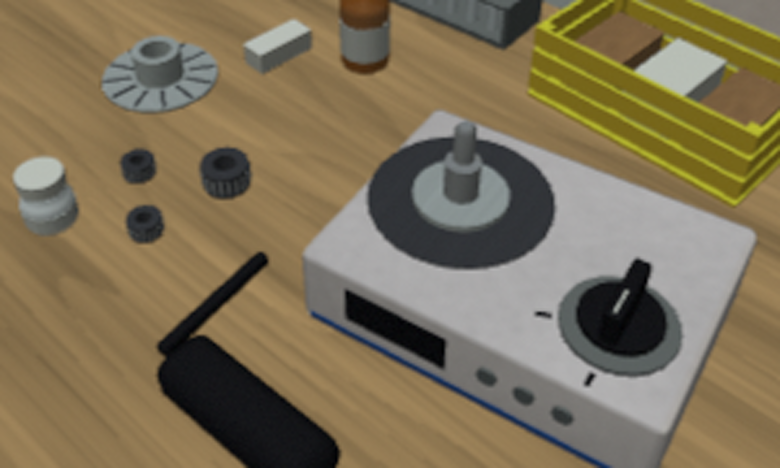

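Crop: the collar is the largest ribbed ring at crop (225,172); the two small ones (138,165) and (145,223) are lookalikes. The rotor is at (160,80), the knob's white mark points to the front tick. Next, move above the rotor for a closer look.

Emit:
apply_moves:
  series:
    - {"jaw":-1,"linear":[0.09,-0.083,0.52],"roll":0}
    - {"jaw":-1,"linear":[0.09,-0.083,0.52],"roll":0}
    - {"jaw":-1,"linear":[0.09,-0.083,0.52],"roll":0}
    - {"jaw":-1,"linear":[0.09,-0.083,0.52],"roll":0}
    - {"jaw":-1,"linear":[0.09,-0.083,0.52],"roll":0}
    - {"jaw":-1,"linear":[0.09,-0.083,0.52],"roll":0}
    - {"jaw":-1,"linear":[0.09,-0.083,0.52],"roll":0}
    - {"jaw":-1,"linear":[0.09,-0.083,0.52],"roll":0}
    - {"jaw":-1,"linear":[0.09,-0.083,0.52],"roll":0}
    - {"jaw":-1,"linear":[0.09,-0.083,0.52],"roll":0}
    - {"jaw":-1,"linear":[0.09,-0.083,0.52],"roll":0}

```text
t: 1.52
tool_pos: [0.5246, 0.3525, 0.1641]
orientation: [0.362, 1.54, -0.364]
force: [1.6, -0.5, -0.4]
opening: 0.0929
```

Run:
```python
from h import *
im,K,W=save('wrist','w1.png');s=read_state()
print(s['tool_pos'],s['q'].round(3))
p=(0.525,0.352);print(proj(K,W,[*p,.006]),proj(K,W,[*p,.04]))
```

```text
[0.52464666 0.35240434 0.16400503] [ 5.110e-01  2.460e-01  1.458e+00 -1.000e-03  1.439e+00 -5.970e-01]
[250.69339801 177.25969796] [250.64064358 185.24861306]
```

View pics/w1.png

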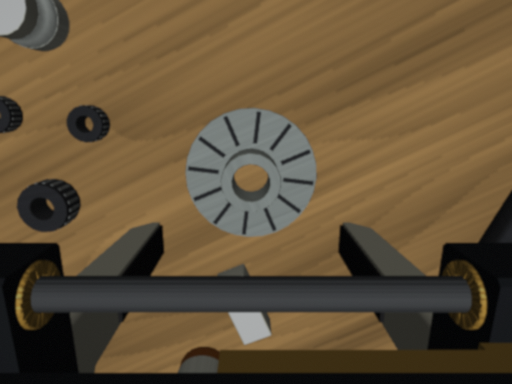

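Rotor disc centre at pixel (251.5,172.5), slightly off the prediction (250.7,177.3); collar hole top at (44,207).

Run:
```python
from h import *
im,K,W=load('w1')
g=cv2.cvtColor(im,cv2.COLOR_BGR2HSV)
m=((g[...,1]<50)&(g[...,2]>90)).astype(np.uint8);m[250:]=0;m[:,:150]=0;m[:,350:]=0
c=max(cv2.findContours(m,0,1)[0],key=cv2.contourArea);e=cv2.fitEllipse(cv2.convexHull(c));print(e)
p=ray(K,W,*e[0],.005);print('rotor',p,'hub hole',ray(K,W,250.5,180,.036),'diam',e[1][0]/K[0,0]*(W[2,3]))
print('collar',ray(K,W,44,207,.028), ray(K,W,48,205,.014))
s=read_state();M=R.from_rotvec(s['orientation']).as_matrix()
print('to rotor, tool axes norm',(M.T@(np.array([p[0],p[1],.012])-s['tool_pos'])/.6).round(4))
```

```text
((250.5680694580078, 171.8701171875), (128.1265869140625, 130.2801971435547), 89.71832275390625)
rotor [0.52028294 0.35422237 0.005     ] hub hole [0.5214662  0.35362176 0.036     ] diam 0.1260103920635273
collar [0.45932769 0.1673174  0.028     ] [0.45920159 0.16202566 0.014     ]
to rotor, tool axes norm [ 2.533e-01 -2.000e-04 -7.900e-03]
```

Emit:
apply_moves:
  series:
    - {"jaw":-1,"linear":[0.06,0,-0.007],"roll":0}
    - {"jaw":-1,"linear":[0.13,0,-0.007],"roll":0}
    - {"jaw":-1,"linear":[0.19,0,-0.007],"roll":0}
    - {"jaw":-1,"linear":[0.23,0,-0.007],"roll":0}
    - {"jaw":-1,"linear":[0.252,0,-0.007],"roll":0}
    - {"jaw":-1,"linear":[0.252,0,-0.007],"roll":0}
    - {"jaw":-1,"linear":[0.252,0,-0.007],"roll":0}
    - {"jaw":1,"linear":[0.252,0,-0.007],"roll":0}
    - {"jaw":1,"linear":[0.252,0,-0.007],"roll":0}
    - {"jaw":1,"linear":[0.252,0,-0.007],"roll":0}
    - {"jaw":1,"linear":[0.252,0,-0.007],"roll":0}
    - {"jaw":1,"linear":[0.252,0,-0.007],"roll":0}
    - {"jaw":1,"linear":[0.252,0,-0.007],"roll":0}
    - {"jaw":1,"linear":[0.252,0,-0.007],"roll":0}
    - {"jaw":1,"linear":[0.252,0,-0.007],"roll":0}
  force: 35

```text
t: 3.45
tool_pos: [0.5208, 0.3541, 0.0129]
orientation: [0.362, 1.54, -0.364]
force: [-0.8, -0.7, 1.8]
opening: 0.0529
```

Grip is good (52.9 mm). Next: lift, then go beyond the spindle for a wrist view of it.

Emit:
apply_moves:
  series:
    - {"jaw":1,"linear":[-0.04,0,0],"roll":0}
    - {"jaw":1,"linear":[-0.12,0,0],"roll":0}
    - {"jaw":1,"linear":[-0.2,0,0],"roll":0}
    - {"jaw":1,"linear":[-0.28,-0.02,0.02],"roll":0}
    - {"jaw":1,"linear":[-0.35,-0.06,0.05],"roll":0}
    - {"jaw":1,"linear":[-0.392,-0.12,0.1],"roll":0}
    - {"jaw":1,"linear":[-0.392,-0.19,0.16],"roll":0}
    - {"jaw":1,"linear":[-0.392,-0.26,0.22],"roll":0}
    - {"jaw":1,"linear":[-0.392,-0.33,0.28],"roll":0}
    - {"jaw":1,"linear":[-0.392,-0.4,0.34],"roll":0}
    - {"jaw":1,"linear":[-0.392,-0.47,0.4],"roll":0}
    - {"jaw":1,"linear":[-0.392,-0.53,0.45],"roll":0}
    - {"jaw":1,"linear":[-0.392,-0.58,0.495],"roll":0}
    - {"jaw":1,"linear":[-0.392,-0.615,0.525],"roll":0}
    - {"jaw":1,"linear":[-0.392,-0.632,0.539],"roll":0}
    - {"jaw":1,"linear":[-0.392,-0.632,0.539],"roll":0}
    - {"jaw":1,"linear":[-0.392,-0.632,0.539],"roll":0}
    - {"jaw":1,"linear":[-0.392,-0.632,0.539],"roll":0}

```text
t: 5.7
tool_pos: [0.6408, -0.1281, 0.2487]
orientation: [0.361, 1.541, -0.363]
force: [0.0, 0.4, -2.7]
opening: 0.0528
```

Run:
```python
from h import *
im,K,W=save('wrist','w2.png');s=read_state()
print(s['tool_pos'],s['q'].round(3),s['opening'],s['force'])
for z in (.09,.098,.17):print(proj(K,W,[.525,-.072,z]))
```

```text
[ 0.64085863 -0.12828117  0.24876701] [-2.750e-01  2.660e-01  1.281e+00 -1.000e-03  1.595e+00 -1.384e+00] 0.05285332176453308 [ 0.33773241  0.25273351 -2.40537909]
[249.2812317   35.24858148]
[249.23196993  33.39697734]
[248.6338265  10.9145371]
```

View pics/w2.png

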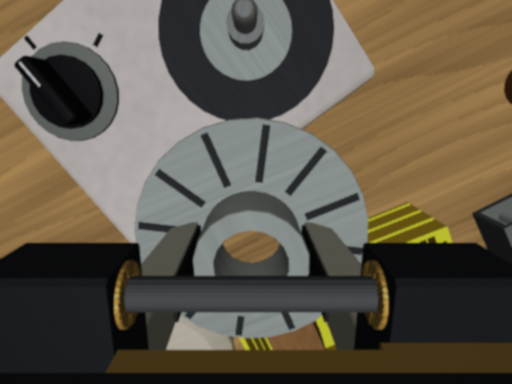

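Spindle shoulder in w2: x 199–292, bottom ≈81 (centre ≈(246,34)); knob foot centre (70,90), white mark end at upper left.

Run:
```python
from h import *
from scipy.optimize import least_squares
im,K,W=load('w2')
s=read_state()
def proj_fit(pts,r,z,x0):
    # fit a world circle (cx,cy) of known/free radius through pixels at height z
    P=np.array([ray(K,W,u,v,z)[:2] for u,v in pts])
    f=least_squares(lambda q:np.hypot(P[:,0]-q[0],P[:,1]-q[1])-q[2],[*P.mean(0),r],loss='soft_l1',f_scale=.001)
    return f.x.round(4),np.abs(f.fun).max().round(4)
g=cv2.cvtColor(im,cv2.COLOR_BGR2GRAY).astype(float)
def edge(c,r0,r1,sgn,angs):
    out=[]
    for a in np.deg2rad(angs):
        rr=np.arange(r0,r1,.5);x=c[0]+rr*np.cos(a);y=c[1]+rr*np.sin(a)
        ok=(x>1)&(x<510)&(y>1)&(y<382)
        if ok.sum()<8:continue
        x,y=x[ok],y[ok]
        v=cv2.remap(cv2.GaussianBlur(g,(3,3),0).astype(np.float32),x.astype(np.float32)[None],y.astype(np.float32)[None],1)[0]
        d=np.gradient(v)*sgn;i=d.argmax();
        if d[i]>3: out.append((x[i],y[i]))
    return out
# shoulder top rim: bright->dark going out
p=edge((246,34),38,56,-1,range(-10,190,4));print('shoulder',len(p),proj_fit(p,.04,.098,0))
p=edge((246,34),78,98,1,range(15,85,4));p+=edge((246,34),78,98,1,range(100,175,4));print('dark disc',len(p),proj_fit(p,.08,.09,0))
p=edge((70,91),40,56,1,range(0,360,6));print('knob ring',len(p),proj_fit(p,.045,.09,0))
# held rotor disc: outer rim, top at z tcp-.0129+.006
z=s['tool_pos'][2]-.007
P=edge((252,227),100,128,-1,list(range(190,262,3))+list(range(280,350,3)));print('rotor',len(P),proj_fit(P,.065,z,0),'tcp',s['tool_pos'])
```

```text
shoulder 50 (array([ 0.5223, -0.0742,  0.0401]), np.float64(0.0004))
dark disc 37 (array([ 0.5216, -0.0739,  0.0781]), np.float64(0.0036))
knob ring 59 (array([ 0.4947, -0.2428,  0.0447]), np.float64(0.0065))
rotor 27 (array([ 0.6442, -0.1363,  0.0711]), np.float64(0.0077)) tcp [ 0.64085863 -0.12828117  0.24876701]
```

Run:
```python
from h import *
im,K,W=load('w2');s=read_state();t=s['tool_pos']
for dz in (-.007,-.013):
  a=np.linspace(0,2*np.pi,361)
  q=np.array([proj(K,W,[t[0]+.065*np.cos(x),t[1]+.065*np.sin(x),t[2]+dz]) for x in a])
  print(dz,'x',q[:,0].min(),q[:,0].max(),'ytop',q[:,1].min())
g=cv2.cvtColor(im,cv2.COLOR_BGR2GRAY).astype(int)
print(g[108:128,252]);print(g[225,128:146]);print(g[220,358:376])
print('hub hole rim predicted',proj(K,W,[t[0],t[1],t[2]+.027]))
M=R.from_rotvec(s['orientation']).as_matrix()
print((M.T@(np.array([.5223,-.0742,.2487])-t)/.6).round(4), 'yaw',np.rad2deg(np.arctan2(-.2428+.0742,.4947-.5223)-np.arctan2(-160,-55)))
```

```text
-0.007 x 131.9612316445565 369.30572252781485 ytop 112.26227073078643
-0.013 x 135.62621070884353 365.67115645896416 ytop 112.01815100953264
[ 41  41  41  41  42  41  41  43  47  66  96 122 137 139 140 140 140 139
 139 137]
[171 172 173 171 171 168 158 147 141 127  93  56  40  39  39  39  40  40]
[140 139 139 140 139 140 140 140 141 144 147 145 138 127 114 102  93  85]
hub hole rim predicted [250.47638797 261.64771782]
[ 1.000e-04 -7.400e-03 -2.171e-01] yaw 9.67348866151634
```

Emit:
apply_moves:
  series:
    - {"jaw":1,"linear":[0,0,-0.02],"roll":0}
    - {"jaw":1,"linear":[0,-0.003,-0.06],"roll":0}
    - {"jaw":1,"linear":[0,-0.007,-0.12],"roll":0}
    - {"jaw":1,"linear":[0,-0.007,-0.17],"roll":0}
    - {"jaw":1,"linear":[0.02,-0.007,-0.205],"roll":0}
    - {"jaw":1,"linear":[0.05,-0.007,-0.217],"roll":0}
    - {"jaw":1,"linear":[0.075,-0.007,-0.217],"roll":0}
    - {"jaw":1,"linear":[0.085,-0.007,-0.217],"roll":0}
    - {"jaw":1,"linear":[0.085,-0.007,-0.217],"roll":0}
    - {"jaw":1,"linear":[0.085,-0.007,-0.217],"roll":0}

```text
t: 7.0
tool_pos: [0.523, -0.0743, 0.1984]
orientation: [0.361, 1.54, -0.363]
force: [-0.4, 0.6, -2.5]
opening: 0.0527
```

Run:
```python
from h import *
A=save('scene','s3.png');B=save('side','d3.png');s=read_state();print(s['tool_pos'],s['force'])
a=A[0][130:240,150:290];b=B[0][120:260,220:380]
f=lambda i:cv2.resize(i,(395,300),interpolation=cv2.INTER_CUBIC)
cv2.imwrite('pics/c3.png',np.hstack([f(a),f(b)]))
for n,(i,K,W) in (('s',A),('d',B)):
  print(n,'tip',proj(K,W,[.5223,-.0742,.17]),'base',proj(K,W,[.5223,-.0742,.098]),'rotor under',proj(K,W,s['tool_pos']-[0,0,.013]))
```

```text
[ 0.52291451 -0.0742532   0.19838117] [-0.05503461 -0.05785884 -1.47861417]
s tip [224.0913017  170.11801407] base [224.83227722 191.37899066] rotor under [223.78575069 165.5093997 ]
d tip [298.46954151 187.12534741] base [296.44611721 212.93311888] rotor under [299.14821924 181.05041117]
```

View pics/c3.png

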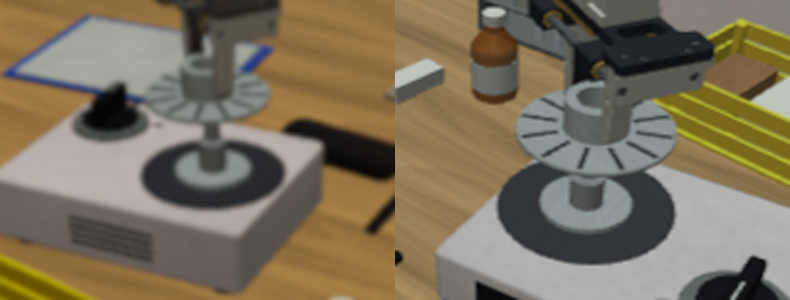

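Scene/side crops: rotor centre looks a couple of mm off the spindle. I'll measure that with ellipse fits in both views.

Run:
```python
from h import *
from scipy.optimize import least_squares
s=read_state();t=s['tool_pos']
L=[load('s3'),load('d3')]
G=[cv2.GaussianBlur(cv2.cvtColor(i,cv2.COLOR_BGR2GRAY),(0,0),.8).astype(np.float32) for i,_,_ in L]
def fit(r,c0,z0,angs,sgn,name,freez=True):
    A=np.deg2rad(angs)
    def sample(g,K,W,c,z,rr):
        P=np.array([[proj(K,W,[c[0]+q*np.cos(a),c[1]+q*np.sin(a),z]) for q in rr] for a in A]).astype(np.float32)
        return cv2.remap(g,P[...,0],P[...,1],1)
    def score(p):
        tot=0
        for g,(i,K,W),k in zip(G,L,(0,1)):
            c=[c0[0]+p[0],c0[1]+p[1]];z=z0+(p[2] if freez else 0)
            v=sample(g,K,W,c,z,[r-.003,r+.003]);d=(v[:,1]-v[:,0])*sgn
            tot+=np.clip(d,0,40).mean()
        return -tot
    from scipy.optimize import differential_evolution
    b=[(-.008,.008)]*2+([(-.01,.006)] if freez else [])
    o=differential_evolution(score,b,seed=1,maxiter=25,popsize=8)
    print(name,o.x.round(4),o.fun)
# rotor underside rim is lower edge; use disc top rim z = t-.007
fit(.065,t[:2],t[2]-.007,range(0,360,6),-1,'rotor d(tcp)')
fit(.04,(.5223,-.0742),.098,range(0,360,6),-1,'shoulder d(w2)',True)
```

```text
rotor d(tcp) [ 0.0011 -0.0026  0.0011] -21.01761245727539
shoulder d(w2) [-0.0017 -0.0019 -0.0002] -64.999755859375
```

Emit:
apply_moves:
  series:
    - {"jaw":1,"linear":[0,0,-0.005],"roll":0}
    - {"jaw":1,"linear":[0.01,0,-0.005],"roll":0}
    - {"jaw":1,"linear":[0.03,0,-0.005],"roll":0}
    - {"jaw":1,"linear":[0.05,0,-0.005],"roll":0}
    - {"jaw":1,"linear":[0.065,0,-0.005],"roll":0}
    - {"jaw":1,"linear":[0.075,0,-0.005],"roll":0}
    - {"jaw":1,"linear":[0.075,0,-0.005],"roll":0}
    - {"jaw":1,"linear":[0.075,0,-0.005],"roll":0}

```text
t: 8.1
tool_pos: [0.5206, -0.0731, 0.1538]
orientation: [0.361, 1.539, -0.363]
force: [-0.3, 0.4, -2.4]
opening: 0.0529
```

Run:
```python
from h import *
im,K,W=save('wrist','w4.png');s=read_state();t=s['tool_pos'];print(t,s['force'],s['wrist_torque'])
print('hub top at tcp',proj(K,W,t+[0,0,.027]),'tip at w2 estimate',proj(K,W,[.5223,-.0742,.17]))
cv2.imwrite('pics/c4.png',cv2.resize(im[150:310,130:380],None,fx=3,fy=3,interpolation=cv2.INTER_CUBIC))
```

```text
[ 0.52063915 -0.0730864   0.15394828] [ 0.36522378  0.29354176 -1.94394136] [-0.00391864  0.00661526 -0.01430781]
hub top at tcp [250.75816437 261.75165998] tip at w2 estimate [250.25094195 255.23292556]
```

View pics/c4.png

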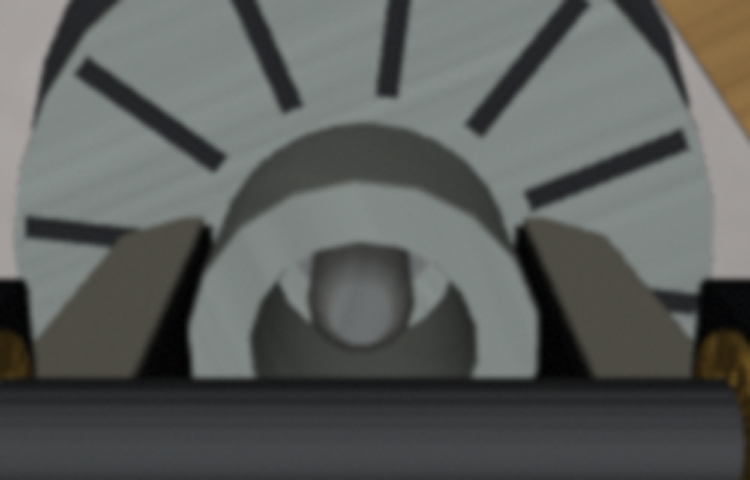

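Wrist crop: spindle tip is centred in the bore laterally, and the hub offset (~2.2 mm) matches the correction, so I'm descending.

Emit:
apply_moves:
  series:
    - {"jaw":1,"linear":[0.008,0,0],"roll":0}
    - {"jaw":1,"linear":[0.016,0,0],"roll":0}
    - {"jaw":1,"linear":[0.024,0,0],"roll":0}
    - {"jaw":1,"linear":[0.03,0,0],"roll":0}
    - {"jaw":1,"linear":[0.03,0,0],"roll":0}

```text
t: 8.78
tool_pos: [0.5203, -0.0731, 0.1354]
orientation: [0.361, 1.539, -0.363]
force: [-0.3, 0.9, -3.3]
opening: 0.053
```

Run:
```python
from h import *
s=read_state();print(s['tool_pos'],s['force'],s['wrist_torque'])
```

```text
[ 0.52032493 -0.07305976  0.13539465] [-0.34102494  0.88543181 -3.26438229] [-0.0581579   0.04621447  0.01446023]
```

Emit:
apply_moves:
  series:
    - {"jaw":1,"linear":[0.008,0,0],"roll":0}
    - {"jaw":1,"linear":[0.016,0,0],"roll":0}
    - {"jaw":1,"linear":[0.024,0,0],"roll":0}
    - {"jaw":1,"linear":[0.031,0,0],"roll":0}
    - {"jaw":1,"linear":[0.035,0,0],"roll":0}
    - {"jaw":1,"linear":[0.035,0,0],"roll":0}

```text
t: 9.52
tool_pos: [0.5202, -0.073, 0.1142]
orientation: [0.361, 1.54, -0.363]
force: [-0.4, -0.4, -3.2]
opening: 0.0527
```

Run:
```python
from h import *
s=read_state();print(s['tool_pos'],s['force'],s['wrist_torque'])
```

```text
[ 0.52021301 -0.07301647  0.11418359] [-0.43070084 -0.44322701 -3.24853933] [-0.01541321  0.00353965  0.04840364]
```

Emit:
apply_moves:
  series:
    - {"jaw":1,"linear":[0.002,0,0],"roll":0}
    - {"jaw":1,"linear":[0.004,0,0],"roll":0}
    - {"jaw":1,"linear":[0.0055,0,0],"roll":0}
    - {"jaw":1,"linear":[0.0055,0,0],"roll":0}

```text
t: 10.02
tool_pos: [0.5202, -0.0731, 0.1109]
orientation: [0.361, 1.54, -0.363]
force: [1.0, 0.3, -2.8]
opening: 0.0527
```

Emit:
apply_moves:
  series:
    - {"jaw":1,"linear":[0.001,0,0],"roll":0}
    - {"jaw":1,"linear":[0.002,0,0],"roll":0}
    - {"jaw":1,"linear":[0.002,0,0],"roll":0}

```text
t: 10.4
tool_pos: [0.5203, -0.0731, 0.1108]
orientation: [0.361, 1.539, -0.363]
force: [-5.7, 0.9, 7.5]
opening: 0.0528
```

Seated (underside at about 0.098 m, contact force felt). Next: release, rise, and go to the collar.

Emit:
apply_moves:
  series:
    - {"jaw":-1,"linear":[0.001,0,0],"roll":0}
    - {"jaw":-1,"linear":[0.001,0,0],"roll":0}
    - {"jaw":-1,"linear":[0.001,0,0],"roll":0}
    - {"jaw":-1,"linear":[0.001,0,0],"roll":0}
    - {"jaw":-1,"linear":[0,0,0],"roll":0}
    - {"jaw":-1,"linear":[-0.05,0,0],"roll":0}
    - {"jaw":-1,"linear":[-0.12,0,0],"roll":0}
    - {"jaw":-1,"linear":[-0.2,0,0],"roll":0}
    - {"jaw":-1,"linear":[-0.26,0.02,-0.02],"roll":0}
    - {"jaw":-1,"linear":[-0.27,0.08,-0.07],"roll":0}
    - {"jaw":-1,"linear":[-0.27,0.15,-0.13],"roll":0}
    - {"jaw":-1,"linear":[-0.25,0.22,-0.19],"roll":0}
    - {"jaw":-1,"linear":[-0.2,0.28,-0.24],"roll":0}
    - {"jaw":-1,"linear":[-0.13,0.309,-0.265],"roll":0}
    - {"jaw":-1,"linear":[-0.09,0.309,-0.265],"roll":0}
    - {"jaw":-1,"linear":[-0.09,0.309,-0.265],"roll":0}
    - {"jaw":-1,"linear":[-0.09,0.309,-0.265],"roll":0}
    - {"jaw":-1,"linear":[-0.09,0.309,-0.265],"roll":0}

```text
t: 12.65
tool_pos: [0.4618, 0.1637, 0.1662]
orientation: [0.363, 1.537, -0.363]
force: [-0.3, -0.8, 0.9]
opening: 0.0928
```

Run:
```python
from h import *
im,K,W=save('wrist','w5.png');D=save('side','d5.png');s=read_state();t=s['tool_pos'];print(t,s['force'])
p=(.459,.165);print(proj(K,W,[*p,.028]),proj(K,W,[*p,0]))
a=cv2.resize(im[80:280,130:380],(500,400),interpolation=cv2.INTER_CUBIC)
b=cv2.resize(D[0][160:280,240:330],(300,400),interpolation=cv2.INTER_CUBIC)
cv2.imwrite('pics/c5.png',np.hstack([a,b]))
```

```text
[0.46149105 0.16372944 0.16572941] [-0.17742833 -0.07849738 -0.16018103]
[250.538223   177.40467845] [250.53527873 171.50159365]
```

View pics/c5.png

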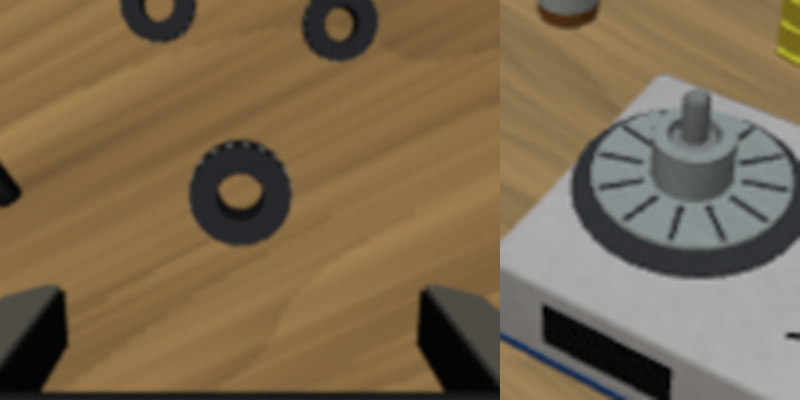

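Rotor is seated flat on the shoulder; the largest ring (crop (240,194) → pixel (250,177)) lies where predicted. Next: grasp it.

Emit:
apply_moves:
  series:
    - {"jaw":-1,"linear":[0.05,0,-0.001],"roll":0}
    - {"jaw":-1,"linear":[0.13,0,-0.001],"roll":0}
    - {"jaw":-1,"linear":[0.2,0,-0.001],"roll":0}
    - {"jaw":-1,"linear":[0.24,0,-0.001],"roll":0}
    - {"jaw":-1,"linear":[0.26,0,-0.001],"roll":0}
    - {"jaw":-1,"linear":[0.266,0,-0.001],"roll":0}
    - {"jaw":-1,"linear":[0.266,0,-0.001],"roll":0}
    - {"jaw":-1,"linear":[0.266,0,-0.001],"roll":0}
    - {"jaw":1,"linear":[0.266,0,-0.001],"roll":0}
    - {"jaw":1,"linear":[0.266,0,-0.001],"roll":0}
    - {"jaw":1,"linear":[0.266,0,-0.001],"roll":0}
    - {"jaw":1,"linear":[0.266,0,-0.001],"roll":0}
    - {"jaw":1,"linear":[0.266,0,-0.001],"roll":0}
    - {"jaw":1,"linear":[0.266,0,-0.001],"roll":0}
    - {"jaw":1,"linear":[0.266,0,-0.001],"roll":0}
    - {"jaw":1,"linear":[0.266,0,-0.001],"roll":0}
  force: 35

```text
t: 14.75
tool_pos: [0.4613, 0.1638, 0.0061]
orientation: [0.362, 1.538, -0.363]
force: [-0.9, -1.6, 0.9]
opening: 0.047
```

Emit:
apply_moves:
  series:
    - {"jaw":1,"linear":[-0.04,0,0],"roll":0}
    - {"jaw":1,"linear":[-0.12,0,0],"roll":0}
    - {"jaw":1,"linear":[-0.2,0,0],"roll":0}
    - {"jaw":1,"linear":[-0.28,-0.02,0.017],"roll":0}
    - {"jaw":1,"linear":[-0.34,-0.06,0.05],"roll":0}
    - {"jaw":1,"linear":[-0.37,-0.12,0.1],"roll":0}
    - {"jaw":1,"linear":[-0.37,-0.18,0.155],"roll":0}
    - {"jaw":1,"linear":[-0.37,-0.24,0.207],"roll":0}
    - {"jaw":1,"linear":[-0.37,-0.285,0.246],"roll":0}
    - {"jaw":1,"linear":[-0.36,-0.309,0.267],"roll":0}
    - {"jaw":1,"linear":[-0.34,-0.309,0.267],"roll":0}
    - {"jaw":1,"linear":[-0.322,-0.309,0.267],"roll":0}
    - {"jaw":1,"linear":[-0.317,-0.309,0.267],"roll":0}
    - {"jaw":1,"linear":[-0.317,-0.309,0.267],"roll":0}
    - {"jaw":1,"linear":[-0.317,-0.309,0.267],"roll":0}

```text
t: 16.62
tool_pos: [0.5217, -0.073, 0.1972]
orientation: [0.362, 1.537, -0.362]
force: [0.8, 0.8, -1.6]
opening: 0.0473
```

Run:
```python
from h import *
im,K,W=save('wrist','w6.png');D=save('side','d6.png');S=save('scene','s6.png');s=read_state();t=s['tool_pos'];print(t,s['force'])
print('collar top at tcp',proj(K,W,t+[0,0,.022]),'tip w2',proj(K,W,[.5223,-.0742,.17]),'hubtop',proj(K,W,[.5223,-.0742,.138]))
f=lambda i,s:cv2.resize(i,s,interpolation=cv2.INTER_CUBIC)
a=f(im[180:300,190:310],(480,480))
b=f(D[0][150:230,260:340],(300,300));c=f(S[0][140:200,194:254],(300,300))
cv2.imwrite('pics/c6.png',np.hstack([np.vstack([a,np.zeros((120,480,3),np.uint8)]),np.vstack([b,c])]))
for i,K,W in (D,S):print('tip',proj(K,W,[.5223,-.0742,.17]),'collar bottom c',proj(K,W,t-[0,0,.006]))
```

```text
[ 0.52172424 -0.07336911  0.19717386] [ 0.30429798  0.20951062 -2.68709587]
collar top at tcp [250.21112156 257.0414256 ] tip w2 [249.50720607 222.67373398] hubtop [249.65288084 207.02081415]
tip [298.46954151 187.12534741] collar bottom c [298.60382269 178.85787713]
tip [224.0913017  170.11801407] collar bottom c [224.21292703 163.65893365]
```

View pics/c6.png

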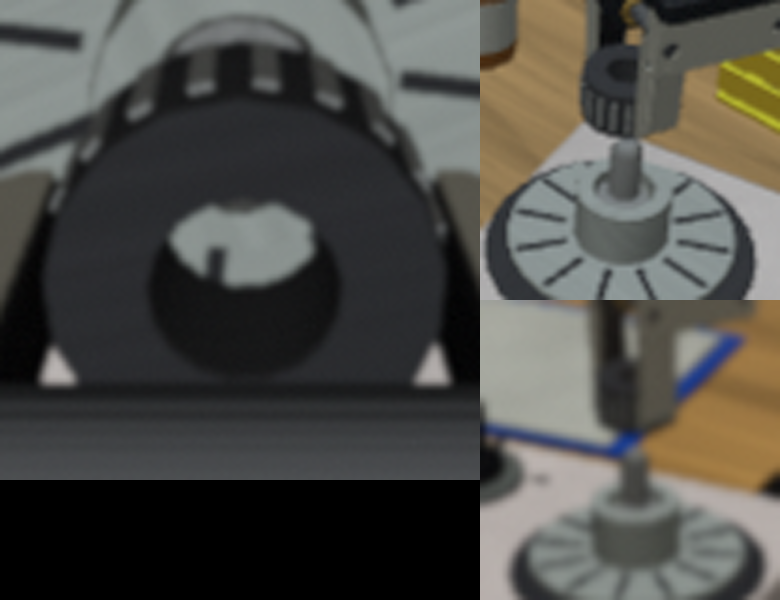

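Collar sits ~2 mm toward −z of the TCP (bore centre at pixel (251,252.5) vs. 257 predicted). I'll correct that, then lower just onto the tapered tip and look.

Emit:
apply_moves:
  series:
    - {"jaw":1,"linear":[0,-0.001,0.005],"roll":0}
    - {"jaw":1,"linear":[0.01,-0.001,0.005],"roll":0}
    - {"jaw":1,"linear":[0.02,-0.001,0.005],"roll":0}
    - {"jaw":1,"linear":[0.03,-0.001,0.005],"roll":0}
    - {"jaw":1,"linear":[0.04,-0.001,0.005],"roll":0}
    - {"jaw":1,"linear":[0.04,-0.001,0.005],"roll":0}
    - {"jaw":1,"linear":[0.04,-0.001,0.005],"roll":0}

```text
t: 17.65
tool_pos: [0.5243, -0.0753, 0.1733]
orientation: [0.362, 1.537, -0.363]
force: [0.0, 0.0, -1.6]
opening: 0.0473
```

Run:
```python
from h import *
im,K,W=save('wrist','w7.png');s=read_state();t=s['tool_pos'];print(t,s['force'],s['wrist_torque'])
print('collar top at tcp',proj(K,W,t+[0,0,.022]),'tip w2',proj(K,W,[.5223,-.0742,.17]))
cv2.imwrite('pics/c7.png',cv2.resize(im[200:300,190:310],(720,600),interpolation=cv2.INTER_CUBIC))
```

```text
[ 0.52436526 -0.07528208  0.17345711] [-0.60475404 -0.84301824 -2.24471114] [-0.01363556  0.03603586  0.00347031]
collar top at tcp [250.87383889 257.01389703] tip w2 [250.92047603 232.08834438]
```

View pics/c7.png

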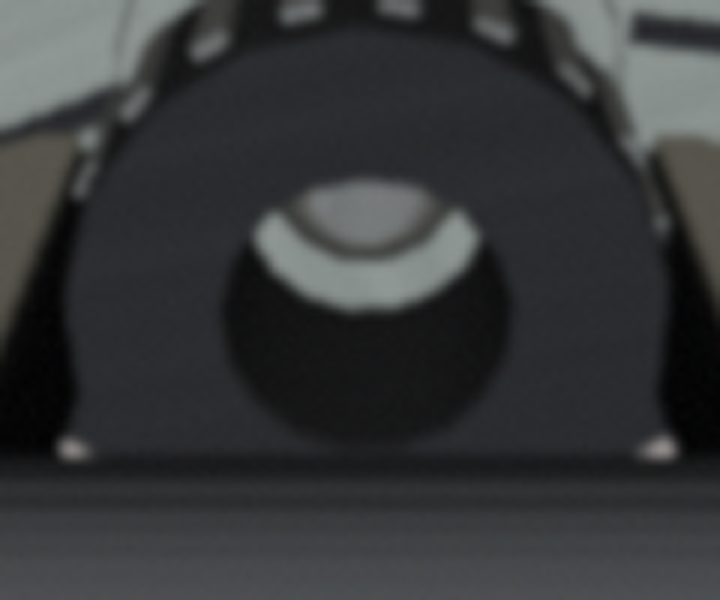

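Through the bore, spindle arc (lowest at crop y 258) vs. bottom rim arc (312): collar is about 2 mm too far +z, centred in y. I'll shift it and lower gently, watching force.

Emit:
apply_moves:
  series:
    - {"jaw":1,"linear":[0,0,-0.003],"roll":0}
    - {"jaw":1,"linear":[0,0,-0.003],"roll":0}
    - {"jaw":1,"linear":[0.004,0,-0.003],"roll":0}
    - {"jaw":1,"linear":[0.008,0,-0.003],"roll":0}
    - {"jaw":1,"linear":[0.012,0,-0.003],"roll":0}
    - {"jaw":1,"linear":[0.015,0,-0.003],"roll":0}
    - {"jaw":1,"linear":[0.015,0,-0.003],"roll":0}

```text
t: 18.58
tool_pos: [0.5227, -0.0745, 0.1642]
orientation: [0.362, 1.537, -0.363]
force: [-0.1, 0.8, -1.3]
opening: 0.0472
```

Run:
```python
from h import *
im,K,W=save('wrist','w8.png');s=read_state();t=s['tool_pos'];print(t,s['force'],s['wrist_torque'])
cv2.imwrite('pics/c8.png',cv2.resize(im[200:300,190:310],(720,600),interpolation=cv2.INTER_CUBIC))
```

```text
[ 0.52278733 -0.07450778  0.1644113 ] [-0.00228106  0.21570426 -1.91514338] [-0.05046344 -0.00415042 -0.02167916]
```

Past the taper with no contact; continuing down.

Emit:
apply_moves:
  series:
    - {"jaw":1,"linear":[0.006,0,0],"roll":0}
    - {"jaw":1,"linear":[0.013,0,0],"roll":0}
    - {"jaw":1,"linear":[0.02,0,0],"roll":0}
    - {"jaw":1,"linear":[0.025,0,0],"roll":0}
    - {"jaw":1,"linear":[0.027,0,0],"roll":0}
    - {"jaw":1,"linear":[0.027,0,0],"roll":0}

```text
t: 19.38
tool_pos: [0.5228, -0.0745, 0.1481]
orientation: [0.362, 1.537, -0.363]
force: [0.7, -0.3, -2.1]
opening: 0.0471
```

Run:
```python
from h import *
s=read_state();print(s['tool_pos'],s['force'],s['wrist_torque'])
```

```text
[ 0.52280086 -0.07449774  0.14810875] [ 0.7349543  -0.2531729  -2.13920074] [-0.02294187  0.0172435   0.00239364]
```

Emit:
apply_moves:
  series:
    - {"jaw":1,"linear":[0.003,0,0],"roll":0}
    - {"jaw":1,"linear":[0.005,0,0],"roll":0}
    - {"jaw":1,"linear":[0.007,0,0],"roll":0}
    - {"jaw":1,"linear":[0.008,0,0],"roll":0}
    - {"jaw":1,"linear":[0.008,0,0],"roll":0}

```text
t: 20.0
tool_pos: [0.5229, -0.0745, 0.1441]
orientation: [0.362, 1.536, -0.363]
force: [-3.8, 0.6, 4.6]
opening: 0.047
```

Collar home (underside 0.138, contact felt). Next: release, rise, and move above the knob turning 30° CCW.

Emit:
apply_moves:
  series:
    - {"jaw":-1,"linear":[0.006,0,0],"roll":0}
    - {"jaw":-1,"linear":[0.006,0,0],"roll":0}
    - {"jaw":-1,"linear":[0.006,0,0],"roll":0}
    - {"jaw":-1,"linear":[0.006,0,0],"roll":0}
    - {"jaw":-1,"linear":[0,0,0],"roll":0}
    - {"jaw":-1,"linear":[-0.05,0,0],"roll":0}
    - {"jaw":-1,"linear":[-0.12,0,0],"roll":0}
    - {"jaw":-1,"linear":[-0.18,0,0],"roll":-0.2}
    - {"jaw":-1,"linear":[-0.2,-0.04,0.012],"roll":-0.5}
    - {"jaw":-1,"linear":[-0.2,-0.1,0.03],"roll":-0.8}
    - {"jaw":-1,"linear":[-0.2,-0.17,0.052],"roll":-1}
    - {"jaw":-1,"linear":[-0.2,-0.23,0.07],"roll":-1}
    - {"jaw":-1,"linear":[-0.16,-0.271,0.083],"roll":-1}
    - {"jaw":-1,"linear":[-0.14,-0.271,0.083],"roll":-1}
    - {"jaw":-1,"linear":[-0.14,-0.271,0.083],"roll":-1}
    - {"jaw":-1,"linear":[-0.14,-0.271,0.083],"roll":-1}
    - {"jaw":-1,"linear":[-0.14,-0.271,0.083],"roll":-1}

```text
t: 22.12
tool_pos: [0.4953, -0.2416, 0.2293]
orientation: [-0.051, 1.565, 0.047]
force: [0.2, 0.8, -0.2]
opening: 0.093
```

Run:
```python
from h import *
im,K,W=save('wrist','w9.png');D=save('side','d9.png');s=read_state();t=s['tool_pos'];M=R.from_rotvec(s['orientation']).as_matrix()
print(t,s['q'].round(3),s['force'],'toolyaw',np.rad2deg(np.arctan2(M[1,1],M[0,1])))
p=(.4947,-.2428);print(proj(K,W,[*p,.134]),proj(K,W,[*p,.09]),proj(K,W,[p[0]-.03,p[1]-.005,.134]),proj(K,W,[p[0]+.03,p[1]+.005,.134]))
a=cv2.resize(im[60:300,120:400],(490,420),interpolation=cv2.INTER_CUBIC)
b=cv2.resize(D[0][160:280,240:330],(300,420),interpolation=cv2.INTER_CUBIC)
cv2.imwrite('pics/c9.png',np.hstack([a,b]))
```

```text
[ 0.4951186  -0.24180999  0.22899145] [-5.480e-01 -1.200e-02  1.617e+00  1.000e-03  1.531e+00 -2.181e+00] [ 0.38689299 -0.30769798  0.72029788] toolyaw 93.55744971023107
[249.78172468 191.38954544] [250.05878202 179.37197227] [245.71382841 153.93202141] [253.62497681 226.77852779]
```

View pics/c9.png

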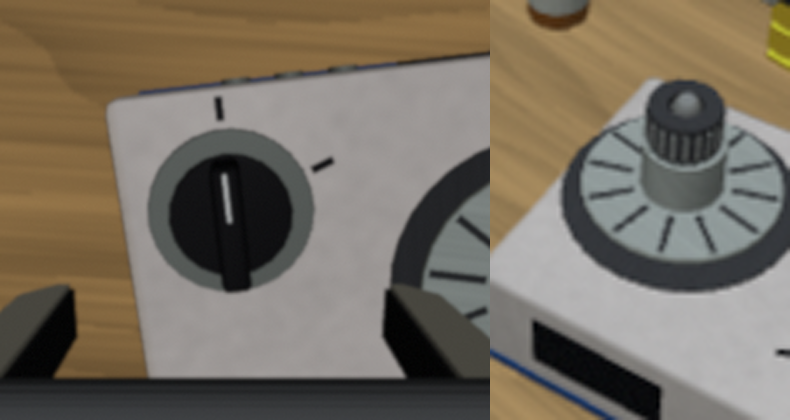

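Collar sits flat on the hub. Knob bar centre at pixel ≈(252,188), tilted 5.2° from the tool axis. I'll align, descend and grip.

Emit:
apply_moves:
  series:
    - {"jaw":-1,"linear":[0.03,0.003,-0.002],"roll":-0.18}
    - {"jaw":-1,"linear":[0.08,0.003,-0.002],"roll":-0.18}
    - {"jaw":-1,"linear":[0.13,0.003,-0.002],"roll":-0.18}
    - {"jaw":-1,"linear":[0.17,0.003,-0.002],"roll":-0.18}
    - {"jaw":-1,"linear":[0.19,0.003,-0.002],"roll":-0.18}
    - {"jaw":-1,"linear":[0.198,0.003,-0.002],"roll":-0.18}
    - {"jaw":-1,"linear":[0.198,0.003,-0.002],"roll":-0.18}
    - {"jaw":-1,"linear":[0.198,0.003,-0.002],"roll":-0.18}
    - {"jaw":1,"linear":[0.198,0.003,-0.002],"roll":-0.18}
    - {"jaw":1,"linear":[0.198,0.003,-0.002],"roll":-0.18}
    - {"jaw":1,"linear":[0.198,0.003,-0.002],"roll":-0.18}
    - {"jaw":1,"linear":[0.198,0.003,-0.002],"roll":-0.18}
    - {"jaw":1,"linear":[0.198,0.003,-0.002],"roll":-0.18}
    - {"jaw":1,"linear":[0.198,0.003,-0.002],"roll":-0.18}
    - {"jaw":1,"linear":[0.198,0.003,-0.002],"roll":-0.18}
    - {"jaw":1,"linear":[0.198,0.003,-0.002],"roll":-0.18}
  force: 30

```text
t: 24.22
tool_pos: [0.4944, -0.2403, 0.1102]
orientation: [-0.124, 1.563, 0.121]
force: [-0.6, -0.1, -0.5]
opening: 0.0177
```

Run:
```python
from h import *
s=read_state();M=R.from_rotvec(s['orientation']).as_matrix()
print(s['tool_pos'],s['q'].round(3),s['force'],s['wrist_torque'],s['opening'],'toolyaw',np.rad2deg(np.arctan2(M[1,1],M[0,1])))
```

```text
[ 0.49435806 -0.24030863  0.11016958] [-5.460e-01  6.800e-02  1.757e+00  1.000e-03  1.312e+00 -2.274e+00] [-0.64633391 -0.09370859 -0.46297685] [0.06491348 0.03140601 0.00573117] 0.017685272135693465 toolyaw 98.95728510467552
```

Still closing; a few more rows, then turn clockwise.

Emit:
apply_moves:
  series:
    - {"jaw":1,"linear":[0,0,0],"roll":0}
    - {"jaw":1,"linear":[0,0,0],"roll":0}
    - {"jaw":1,"linear":[0,0,0],"roll":0}

```text
t: 24.6
tool_pos: [0.4946, -0.2414, 0.1103]
orientation: [-0.126, 1.562, 0.119]
force: [1.7, -4.6, -2.3]
opening: 0.0136
```

Emit:
apply_moves:
  series:
    - {"jaw":1,"linear":[0,0,0],"roll":0.15}
    - {"jaw":1,"linear":[0,0,0],"roll":0.35}
    - {"jaw":1,"linear":[0,0,0],"roll":0.55}
    - {"jaw":1,"linear":[0,0,0],"roll":0.75}
    - {"jaw":1,"linear":[0,0,0],"roll":0.9}
    - {"jaw":1,"linear":[0,0,0],"roll":1}
    - {"jaw":1,"linear":[0,0,0],"roll":1}

```text
t: 25.48
tool_pos: [0.4946, -0.241, 0.1103]
orientation: [0.286, 1.546, -0.289]
force: [1.0, 1.7, 0.6]
opening: 0.0136
```

Run:
```python
from h import *
s=read_state();M=R.from_rotvec(s['orientation']).as_matrix()
print(s['tool_pos'],s['force'],s['wrist_torque'],s['opening'],'toolyaw',np.rad2deg(np.arctan2(M[1,1],M[0,1])))
```

```text
[ 0.49462018 -0.2410129   0.11026204] [1.03987047 1.72865417 0.61128415] [ 0.44731622 -0.12738854 -0.02147259] 0.013569217057930833 toolyaw 68.96838734403968
```

Emit:
apply_moves:
  series:
    - {"jaw":1,"linear":[0,0,0],"roll":0.2}
    - {"jaw":1,"linear":[0,0,0],"roll":0.4}
    - {"jaw":1,"linear":[0,0,0],"roll":0.6}
    - {"jaw":1,"linear":[0,0,0],"roll":0.8}
    - {"jaw":1,"linear":[0,0,0],"roll":0.95}
    - {"jaw":1,"linear":[0,0,0],"roll":1}
    - {"jaw":1,"linear":[0,0,0],"roll":1}

```text
t: 26.35
tool_pos: [0.4949, -0.2407, 0.1103]
orientation: [0.693, 1.45, -0.693]
force: [3.3, 3.1, -0.4]
opening: 0.0133
```

Emit:
apply_moves:
  series:
    - {"jaw":1,"linear":[0,0,0],"roll":0.1}
    - {"jaw":1,"linear":[0,0,0],"roll":0.2}
    - {"jaw":1,"linear":[0,0,0],"roll":0.28}
    - {"jaw":1,"linear":[0,0,0],"roll":0.28}

```text
t: 26.85
tool_pos: [0.495, -0.2407, 0.1103]
orientation: [0.805, 1.41, -0.804]
force: [1.9, 2.6, -1.9]
opening: 0.0136
```

Run:
```python
from h import *
s=read_state();M=R.from_rotvec(s['orientation']).as_matrix()
print(s['tool_pos'],s['force'],s['wrist_torque'],s['opening'],'toolyaw',np.rad2deg(np.arctan2(M[1,1],M[0,1])))
```

```text
[ 0.49500547 -0.24066322  0.11030117] [ 1.87691761  2.58650306 -1.85683333] [ 0.41663573 -0.36500707  0.07082768] 0.013602261556225964 toolyaw 30.769211944386125
```

Turned 68°. Next: release, rise, and check.

Emit:
apply_moves:
  series:
    - {"jaw":-1,"linear":[0,0,0],"roll":0.28}
    - {"jaw":-1,"linear":[0,0,0],"roll":0.28}
    - {"jaw":-1,"linear":[0,0,0],"roll":0.28}
    - {"jaw":-1,"linear":[0,0,0],"roll":0.28}
    - {"jaw":-1,"linear":[0,0,0],"roll":0.28}
    - {"jaw":-1,"linear":[-0.05,0,0],"roll":0.28}
    - {"jaw":-1,"linear":[-0.13,0,0],"roll":0.28}
    - {"jaw":-1,"linear":[-0.22,0,0],"roll":0.28}
    - {"jaw":-1,"linear":[-0.28,0,0],"roll":0.28}
    - {"jaw":-1,"linear":[-0.3,0,0],"roll":0.28}
    - {"jaw":-1,"linear":[-0.3,0,0],"roll":0.28}
    - {"jaw":-1,"linear":[-0.3,0,0],"roll":0.28}

```text
t: 28.35
tool_pos: [0.4931, -0.2397, 0.2878]
orientation: [0.917, 1.366, -0.916]
force: [0.1, 0.5, -1.0]
opening: 0.093
```

Run:
```python
from h import *
im,K,W=save('wrist','w10.png');D=save('side','d10.png');s=read_state();print(s['tool_pos'],s['force'])
a=cv2.resize(im,(400,300));b=cv2.resize(D[0][100:310,110:420],(400,300),interpolation=cv2.INTER_CUBIC)
cv2.imwrite('pics/c10.png',np.hstack([a,b]))
```

```text
[ 0.49315261 -0.23971713  0.28798126] [-0.48712849 -1.43182719  0.13513664]
```

View pics/c10.png

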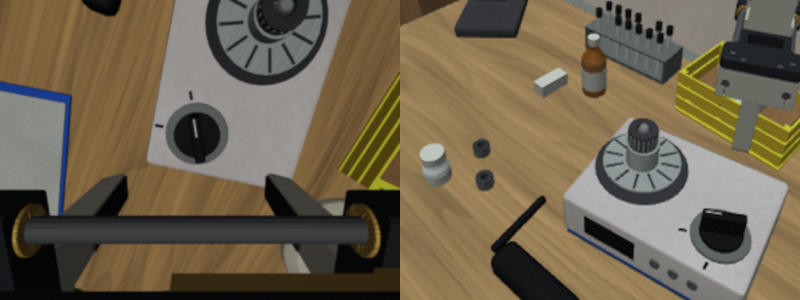

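The knob's white mark points at the second tick (191,95). Rotor and collar are home, and bottle and jar are standing.

```bash
python3 -c "
from plant import *
print(close_job())"
```

```text
the job is handed in; nothing more can be done
None
```

The rotor is on the shoulder, the collar is on its hub, and the timer knob is at the second tick. I handed the job in at about 28.5 s, with no verdict reported.

- **Rotor:** I lowered it under grip. Contact came with its underside at about 0.098 m, which is the shoulder height, and I released it there.
- **Collar:** I used the largest ribbed ring. Contact came with its underside at about 0.138 m, which is the hub top, and I released it there. A later picture shows it flat on the hub.
- **Knob:** I turned it clockwise about 68° and let go. The last picture shows its white mark at the second tick with the gripper clear.
- **Bystanders:** the bottle and jar are still standing where they were.
- **Forces:** the highest reading at the end of a move was about 10 N. I did not see peaks within a move.

**Disagreements:** the cameras differed by 2–3 mm on the spindle's position and on how the parts sat in the gripper. I corrected both parts above the spindle before lowering them. On seating, a side force of 4–6 N showed, so both fits were slightly off-centre. As I let go of the knob, the gripper was still commanded 8° further against its end stop; the knob stayed put.

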